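Switch on the kiln with its key

ROBOT

A 7-joint arm with a two-finger parallel gripper is mounted at the origin on the work surface. World frame = base frame: x ahead of the robot, y to its left, z up, the work surface at z = 0. Lengths are in m, angles in rad, forces in N, time in s.
With the tool pointing down it reaches from about 0.425 to 0.825 m from the base axis. Payload 3.6 kg.
Tool frame: the origin (TCP) lies between the finger pads; the fingertips stand 11 mm ahead of it and the grasp point (between the pads) lies 8 mm behind it; z points along the fingers, y is the line along which they close (so a half turn about z gives the same grasp; the last joint's range is limited). The gripper opens to 85 mm and grips with 20 to 120 N. Pads are 22 mm wide; open, the fingers measure 114 mm over their backs; the gripper's body (76 mm by 85 mm) begins 54 mm behind the grasp point. The pads swing forward as they close: fully open they stand 13 mm farther back than shut.
Start: joints at [1.212, 0.615, -0.013, 1.423, 0.008, 1.103, -0.04], TCP at [0.212, -0.614, 0.242] pointing down, gripper open.
Joint ranges: [-3.12, 3.12], [-0.3, 2.06], [-1.34, 1.32], [0.26, 2.42], [-1.36, 4.5], [0.01, 1.98], [-2.84, 2.84]. Speed limits (rad/s): [2.79, 2.79, 3.14, 3.14, 3.14, 3.14, 3.14].

INTERFACE

Orientations are given as a rotation vector (axis times angle).
In Python, from plant import arm, cams, order gives the robot as it stands.
- The arm moves only by the tool servo_tool, never from a script. Its argument "deltas" is a list that holds one entry, the list of rows, each a list of 5 numbers: the finger opening in cm, from 0 to 8.54, then the shift along the tool's x, y, z in cm, then the turn about the tool's z in rad. A call has 1 to 10 rows; each row is the pose to reach, as a shift and turn from the pose commanded when the call began, along the tool's axes at that moment; what a row does not reach only later rows make up. A row lasts 1/8 s, in which the tool goes at most 62.5 mm and 10.7 degrees, less where a joint would pass 70% of its speed; a pose out of reach is approached as far as the arm can. A call with a gripper value outside its range is refused whole. The fingers move at their own pace and stop on an object; "force" is the grip in N (left out, the last holds). Time passes only in rows, so rows that repeat a pose let the fingers close. It gives the time, the measured TCP pose, the force, the opening and the grip force at its end, in the units of the state.
- arm.sense(): the state, without advancing time (a new reading comes with each control period).
- cams.read_camera(name): name is "scene" or "top"; returns the picture (480x640x3 uint8, red, green, blue); there is no depth.
- cams.camera_info(name): a dict with "mtx" (3x3 intrinsics, pixels), "dist" ([k1, k2, p1, p2, k3] as OpenCV has them; the pictures are not rectified), "R" (3x3) and "t" (3): a world point X has camera coordinates R X + t. Camera axes: x right, y down, z forward; pixel columns grow to the right and rows downward; lengths in m; the calibration is good to about 2 mm. A picture is of the moment at which its call begins. camera_info takes no time and is no camera call.
- order.hand_in(): hands the job in; it is judged then, once.
Trained networks look in the newest picture that a camera, given by its name, has taken for a name from the list of things; names that differ only in an ending like _2 or _b are one class to them, and where a whole thing is asked for, a point or a joint stands for the part that bears it (a point fixed in the world has none). Each returns a list of dicts, best first, with "conf" (0 to 1); they miss things now and then, are a little off and sometimes report something else, mostly with a low value. They report only what shows in the picture. A call takes as long as a camera call. They do not tell look-alikes from the thing itself.
- cams.look_for(label, camera): "point" ([column, row] in pixels, amid what is visible of it).
- cams.cut_out(label, camera): "pixels" (480x640 bool, what is visible of it) and "point" ([column, row] in pixels, amid what is visible of it).
The state is a dict: "time_s": time; "qpos": joint angles; "qvel": joint speeds; "tau": joint torques, N m; "ee_pos": TCP position; "ee_rot": TCP orientation; "wrist_force": force on the tool from outside, world axes, zero at the start; "moment": the same for the moment, N m; "gripper_width": finger opening in m; "grasp_force": force on a finger pad.
Only numpy, scipy, OpenCV 4.12 (cv2) and the standard library are available. Lean on these libraries where they do the work, as an engineer would, in place of code of your own. Each camera call takes 0.05 s, during which the arm holds its last target. There are 200 camera calls.

TASK

Take the red key out of its wooden block, push it fully home into the brass lock on the kiln's sloping control console and turn it clockwise as far as it goes (mark at the green dot). Only then press the green start button right down and let it come back up; leave the key in the lock, switched on, and do not disturb the glaze jars and the cup.

Things in the scene. Friction and masses are not known exactly. Their poses are not given: they have to be found in the camera images.
- key: loose key, 60 mm long, upright in the wooden block, collar on its top. Origin: blade tip; z up the key, x along the blade's width. Steel blade 14 (x) by 6 (y) mm, z 0 to 22, last 5 mm tapered to 10 by 3; black collar 28 by 16, z 22 to 26, comes to rest on the lock; red bow (grip) 28 (x) by 10 (y), z 26 to 60. Same when turned half round. About 45 g
- holder: fixed wooden key block, 80 (x) by 70 (y) by 50 mm high; origin at the centre of its underside, z up. The key stands in a slot at the centre of its top, long side along the block's x
- console: fixed grey kiln console, a wedge 180 (x) by 240 (y) mm; origin: centre of underside. Its face rises away from the robot at 30 degrees, from 35 mm high at the front edge (x = -90) to 139 mm at the back (x = +90). Seen from the robot the lock is left and the start button right, 110 mm apart; a flat display lies above them
- lock_mouth (a point): centre of the key slot's mouth, on the end of the lock barrel (brass, steel rim, 57 mm across, 26 mm proud of the face). z points out along the lock's axis, square to the face, 30 degrees from vertical; x runs along the slot's long side to the barrel's black mark and turns with it. Slot 16.5 (x) by 8.5 (y) mm, 2 mm chamfer, 26 mm deep
- lock (a joint): angle of the lock barrel, rad: 0 = off (index mark at the red dot, upper left), grows clockwise as seen looking at the face, 1.4 = on at its stop (mark at the green dot, upper right). Starts 0 to 0.3; stays where it is left
- start (a joint): travel of the green start button, m: 0 = up, 0.006 = fully down; springs back; about 5 N
- start_top (a point): centre of the top of the green start button, 32 mm across, which stands 22 mm out of the console's face in a black collar 44 mm across and 12 mm high; z points out of the button, square to the sloping face; pressed along -z
- glaze_blue: loose blue glaze jar with a white lid, 66 mm across, 85 mm high, upright; origin at the centre of its underside
- glaze_red: loose brown-red glaze jar with a white lid, 60 mm across, 80 mm high, upright; origin at the centre of its underside
- cup: loose white cup, 64 mm across the rim, 60 mm high, upright; origin at the centre of its underside
Things that resemble listed ones, but are neither listed nor needed, are in the scene too. What is meant by the key is not blue, and is the larger of those in its own colour.

How it is judged:
By the outcome, as a careful person would: the job done as asked, in the order asked, and still so for the second after the job is handed in, with the robot touching nothing.
It also fails if it takes over 58 s, if anything falls off the work surface, if the arm or the gripper's body presses on something with over 40 N, if the wrist force passes 120 N, or if a joint passes its speed limit or range.

## Working session

There is one attempt and no reset: what is moved stays moved. The work goes in short steps, Python scripts to look and compute and a tool call to move; the robot and the scene stay as the last step left them, time stands still between calls to the robot, and variables do not carry over. Pictures are saved under pics/ and viewed, at most 14 in all, crops included, and the job is handed in when it is done.

Besides the shell and the picture viewer there is one more tool, called after ">>>" as a command line: name --argument value ..., lists and objects as JSON in quotes. servo_tool: Moves the arm, as the interface text tells. Its arguments: {"type":"object","properties":{"deltas":{"type":"array","items":{"type":"array","items":{"type":"array","items":{"type":"number"}}}},"force":{"type":"number"}},"required":["deltas"]}

```bash
mkdir -p pics; ls
python3 - <<'E'
from plant import arm,cams,order
import cv2,numpy as np
for n in("scene","top"):
    im=cams.read_camera(n); cv2.imwrite(f"pics/{n}0.png",im[:,:,::-1])
    i=cams.camera_info(n); print(n,{k:np.round(v,4).tolist() for k,v in i.items()})
    for l in("key","holder","console","lock_mouth","start_top","glaze_blue","glaze_red","cup"):
        print(l,[(round(d["conf"],2),np.round(d["point"]).tolist()) for d in cams.look_for(l,n)])
s=arm.sense();print({k:np.round(v,3).tolist() for k,v in s.items()})
E
```

```text
pics
scene {'mtx': [[585.205, 0.0, 318.7915], [0.0, 585.205, 234.3814], [0.0, 0.0, 1.0]], 'dist': [0.0382, 0.0, 0.0, 0.0, 0.0], 'R': [[0.7526, 0.6584, 0.0091], [0.4692, -0.5266, -0.7089], [-0.462, 0.5378, -0.7053]], 't': [-0.4609, -0.1913, 1.4001]}
key [(0.7, [373.0, 193.0]), (0.57, [217.0, 325.0])]
holder [(0.8, [222.0, 340.0])]
console [(0.68, [393.0, 207.0])]
lock_mouth [(0.95, [399.0, 172.0])]
start_top [(0.53, [369.0, 194.0])]
glaze_blue [(0.59, [269.0, 286.0]), (0.22, [402.0, 170.0])]
glaze_red [(0.66, [269.0, 366.0])]
cup []
top {'mtx': [[466.9973, 0.0, 321.5322], [0.0, 466.9973, 242.3762], [0.0, 0.0, 1.0]], 'dist': [-0.0706, 0.0, 0.0, 0.0, 0.0], 'R': [[0.0284, -0.9996, 0.0002], [-0.9846, -0.028, -0.1723], [0.1723, 0.0047, -0.985]], 't': [0.0084, 0.6139, 0.9297]}
key [(0.44, [438.0, 262.0]), (0.18, [430.0, 263.0])]
holder [(0.98, [430.0, 265.0])]
console [(0.75, [224.0, 241.0])]
lock_mouth [(0.94, [192.0, 249.0])]
start_top [(0.63, [247.0, 241.0])]
glaze_blue [(0.65, [374.0, 264.0]), (0.63, [246.0, 242.0])]
glaze_red [(0.89, [430.0, 212.0])]
cup [(0.75, [490.0, 264.0])]
{'time_s': 0.9, 'qpos': [1.212, 0.615, -0.013, 1.423, 0.008, 1.103, -0.04], 'qvel': [-0.0, -0.0, -0.0, -0.001, -0.001, -0.0, 0.0], 'tau': [0.0, -46.91, 0.259, -17.135, 0.01, 0.002, 0.0], 'ee_pos': [0.212, -0.614, 0.242], 'ee_rot': [3.098, 0.52, 0.0], 'wrist_force': [-0.199, 0.368, -0.123], 'moment': [-0.004, -0.06, -0.004], 'grasp_force': 0.0, 'gripper_width': 0.086}
```

View pics/scene0.png

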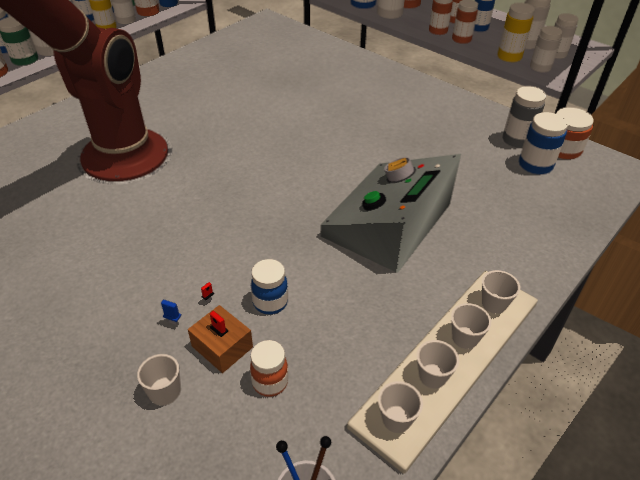

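View pics/top0.png

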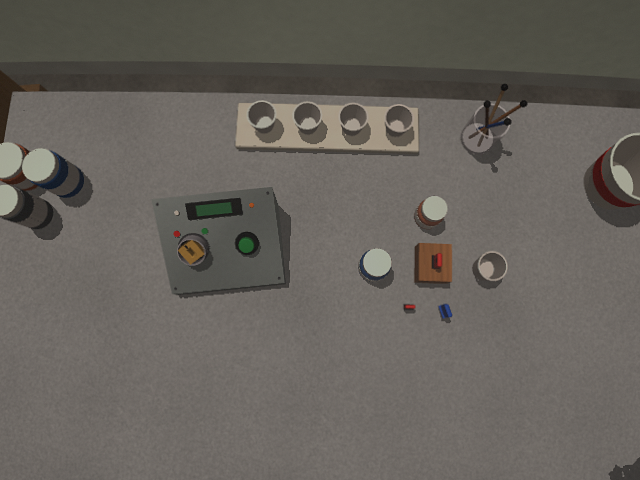

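The red key stands in the wooden block (top 438,262, scene 217,322). The console's lock is at top (192,249) / scene (399,168) and its green button at top (247,243) / scene (374,200). There is a small red decoy at top (409,307) and a blue one at (446,312).

```bash
cat > h.py <<'E'
import numpy as np,cv2
from plant import arm,cams,order
from scipy.spatial.transform import Rotation as Rot
def ray(n,p):
    i=cams.camera_info(n);R=np.array(i["R"]);t=np.array(i["t"])
    u=cv2.undistortPoints(np.array([[p]],float),np.array(i["mtx"]),np.array(i["dist"]))[0,0]
    d=R.T@np.array([u[0],u[1],1]);return -R.T@t,d/np.linalg.norm(d)
def onz(n,p,z):
    c,d=ray(n,p);return c+d*(z-c[2])/d[2]
def tri(ps):
    A=np.zeros((3,3));b=np.zeros(3)
    for n,p in ps.items():
        c,d=ray(n,p);M=np.eye(3)-np.outer(d,d);A+=M;b+=M@c
    X=np.linalg.solve(A,b);return X,max(np.linalg.norm((np.eye(3)-np.outer(d,d))@(X-c)) for c,d in[ray(n,p) for n,p in ps.items()])
def proj(n,X):
    i=cams.camera_info(n)
    return cv2.projectPoints(np.atleast_2d(np.array(X,float)),cv2.Rodrigues(np.array(i["R"]))[0],np.array(i["t"]),np.array(i["mtx"]),np.array(i["dist"]))[0][:,0]
def crop(im,c,r,k):
    x,y=map(int,c);return cv2.resize(im[max(0,y-r):y+r,max(0,x-r):x+r,::-1],None,fx=k,fy=k,interpolation=cv2.INTER_CUBIC)
E
python3 - <<'E'
from h import *
I={n:cams.read_camera(n) for n in("scene","top")}
out={}
for l in("key","holder","lock_mouth","start_top"):
    for n in I:
        for d in cams.cut_out(l,n)[:2]:
            m=d["pixels"].astype(np.uint8);
            if m.sum()<5: continue
            ys,xs=np.nonzero(m);r=cv2.minAreaRect(np.stack([xs,ys],1).astype(np.float32))
            print(l,n,round(d["conf"],2),m.sum(),np.round(d["point"],1),[np.round(v,1) for v in r])
g=lambda im:cv2.inRange(cv2.cvtColor(im,cv2.COLOR_RGB2HSV),(0,180,100),(8,255,255))|cv2.inRange(cv2.cvtColor(im,cv2.COLOR_RGB2HSV),(172,180,100),(180,255,255))
for n,c in(("top",(438,262)),("scene",(217,322))):
    m=g(I[n]);z=np.zeros_like(m);z[c[1]-18:c[1]+18,c[0]-18:c[0]+18]=1;m=m*z
    ys,xs=np.nonzero(m);print("redkey",n,len(xs),xs.mean(),ys.mean(),cv2.minAreaRect(np.stack([xs,ys],1).astype(np.float32)))
T=I["top"];S=I["scene"]
a=np.hstack([crop(T,(215,245),50,4),crop(S,(390,185),50,4)]);b=np.hstack([crop(T,(432,262),25,4),crop(S,(220,330),25,4)])
b=np.pad(b,((0,0),(0,400),(0,0)));cv2.imwrite("pics/c1.png",np.vstack([a,b]))
print("lock",tri(dict(top=(191,251),scene=(399,166))),"btn",tri(dict(top=(246.5,243.5),scene=(374,199))))
print("key",tri(dict(top=(438.5,260),scene=(217.5,322))))
for l,c,z in(("blue",(376,257),.085),("redjar",(433,205),.08),("cup",(491,266),.06)):print(l,onz("top",c,z))
E
```

```text
key scene 0.76 263 [219.7 324.9] [array([217., 323.]), array([24. , 14.1]), np.float64(45.0)]
key scene 0.58 289 [170.  312.2] [array([170.7, 311.3]), array([25.1, 15.1]), np.float64(77.0)]
key top 0.72 153 [444.9 310.4] [array([444.6, 310.3]), array([14.2, 11.1]), np.float64(71.6)]
key top 0.58 120 [439.4 261.5] [array([436.5, 261. ]), array([14.,  9.]), np.float64(90.0)]
holder scene 0.68 2296 [222.9 337.8] [array([220., 337.]), array([56.6, 50.9]), np.float64(45.0)]
holder top 0.96 1332 [431.2 267.6] [array([433.5, 263. ]), array([40., 37.]), np.float64(90.0)]
lock_mouth scene 0.75 526 [400.3 169.7] [array([398.6, 168.8]), array([20.9, 27.8]), np.float64(71.6)]
lock_mouth top 0.72 911 [374.8 265.6] [array([374.5, 264.5]), array([33., 33.]), np.float64(90.0)]
lock_mouth top 0.71 766 [188.6 252.2] [array([192.5, 249.5]), array([29.7, 31.1]), np.float64(45.0)]
start_top scene 0.72 167 [372.3 194.6] [array([371.5, 196.5]), array([11.2, 16.5]), np.float64(63.4)]
start_top scene 0.42 525 [398.4 168.4] [array([398.4, 169.3]), array([20.6, 28.2]), np.float64(63.4)]
start_top top 0.66 185 [246.6 244.3] [array([246., 245.]), array([14., 14.]), np.float64(90.0)]
start_top top 0.39 840 [491.5 268.8] [array([489.5, 265.5]), array([29., 35.]), np.float64(90.0)]
redkey top 53 439.3018867924528 259.33962264150944 ((439.0, 259.0), (12.0, 4.0), 90.0)
redkey scene 143 218.25874125874125 319.9300699300699 ((217.5221405029297, 320.9198913574219), (23.11644744873047, 11.818376541137695), 41.987213134765625)
lock (array([0.58038061, 0.2872701 , 0.10078463]), np.float64(0.0004379801770312486)) btn (array([0.59998282, 0.17740391, 0.09356466]), np.float64(0.0003681763069162556))
key (array([ 0.57995659, -0.21658981,  0.07140722]), np.float64(0.0003705657945729456))
blue [ 0.58088552 -0.08550335  0.085     ]
redjar [ 0.694419   -0.20440168  0.08      ]
cup [ 0.57212292 -0.33001867  0.06      ]
```

View pics/c1.png

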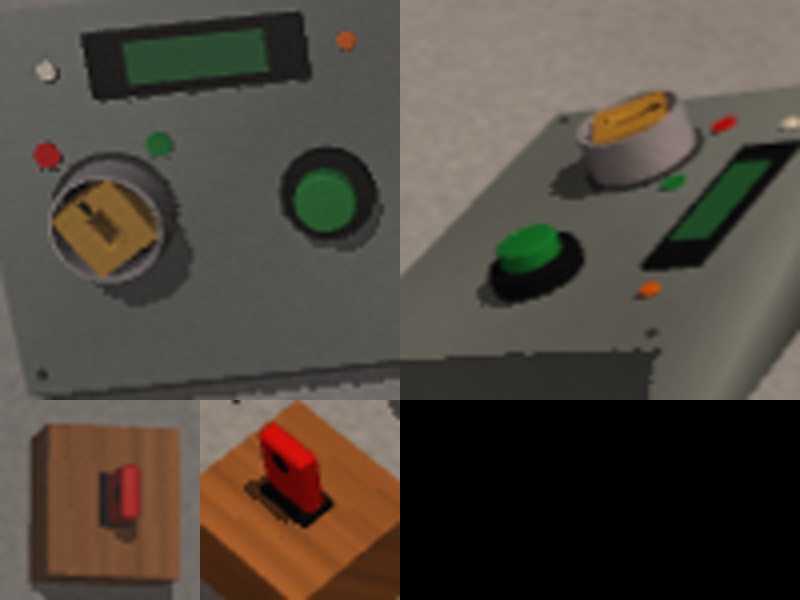

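Slot found: mark points to the upper left, at about top (190.5,250.5) / scene (398,164). The key stands in its block with its long side along world y. The lock needs the tool tilted 30°, so I'm first testing how the arm behaves past its reach.

>>> servo_tool --deltas '[[[8.5,0,6,0,0],[8.5,0,12,0,0],[8.5,0,18,0,0],[8.5,0,24,0,0],[8.5,0,30,0,0],[8.5,0,36,0,0]]]'

```text
time_s: 2.15
ee_pos: [0.2726, -0.8336, 0.2244]
ee_rot: [3.104, 0.448, 0.07]
wrist_force: [-1.0, 0.7, 1.0]
gripper_width: 0.0851
grasp_force: 0.0
```

```bash
python3 -c "
from h import *
s=arm.sense();print(s['time_s'],np.round(s['qpos'],3),np.round(s['ee_pos'],3));print(np.round(Rot.from_rotvec(s['ee_rot']).as_matrix(),3))"
```

```text
2.15 [ 1.168  1.18   0.635  0.316 -0.631  1.694  0.065] [ 0.273 -0.834  0.224]
[[ 0.958  0.282  0.045]
 [ 0.283 -0.959  0.002]
 [ 0.044  0.011 -0.999]]
```

>>> servo_tool --deltas '[[[8.5,0,-6,0,0],[8.5,0,-12,0,0],[8.5,0,-18,0,0]]]'

```text
time_s: 2.52
ee_pos: [0.2333, -0.7041, 0.2249]
ee_rot: [3.103, 0.445, 0.067]
wrist_force: [1.0, -1.5, 1.5]
gripper_width: 0.0851
grasp_force: 0.0
```

```bash
python3 -c "
from h import *
s=arm.sense();print(s['time_s'],np.round(s['qpos'],3),np.round(s['ee_pos'],3));print(np.round(Rot.from_rotvec(s['ee_rot']).as_matrix(),3))"
```

```text
2.525 [ 0.945  0.858  0.68   1.15  -0.561  1.298  0.31 ] [ 0.233 -0.704  0.225]
[[ 0.959  0.281  0.043]
 [ 0.281 -0.96  -0.   ]
 [ 0.041  0.013 -0.999]]
```

Past its reach, the arm gives up some orientation, and the result is kept as the new commanded pose. That means tilt can be built up this way. Now to go to the key.

```bash
cat >> h.py <<'E'
def go(P,ydir=None):
    s=arm.sense();R=Rot.from_rotvec(s["ee_rot"]).as_matrix();d=R.T@(np.array(P)-s["ee_pos"])*100
    o="t=%.2f shift cm %s |%.1f|"%(s["time_s"],np.round(d,2),np.linalg.norm(d))
    if ydir is not None:
        v=R.T@np.array(ydir,float);a=np.arctan2(-v[0],v[1]);a=(a+np.pi/2)%np.pi-np.pi/2;o+=" turn %.3f (rest %.3f) j7 %.2f"%(a,v[2]/np.linalg.norm(v),s["qpos"][6])
    print(o,"tip dir",np.round(R[:,2],3),"ydir",np.round(R[:,1],3),"F",np.round(s["wrist_force"],1),"w %.4f"%s["gripper_width"],"ee",np.round(s["ee_pos"],4),"q",np.round(s["qpos"],2))
E
python3 -c "
from h import *
go((.58,-.2166,.14),(0,-1,0))"
```

```text
t=2.52 shift cm [ 46.59 -37.17   9.96] |60.4| turn 0.285 (rest 0.000) j7 0.31 tip dir [ 0.043 -0.    -0.999] ydir [ 0.281 -0.96   0.013] F [ 1.  -1.5  1.5] w 0.0851 ee [ 0.2333 -0.7041  0.2249] q [ 0.95  0.86  0.68  1.15 -0.56  1.3   0.31]
```

>>> servo_tool --deltas '[[[4,4.7,-3.7,0,0.03],[4,9.3,-7.4,0,0.06],[4,14,-11.1,1,0.1],[4,18.6,-14.8,2,0.14],[4,23.3,-18.6,3,0.18],[4,28,-22.3,4,0.22],[4,32.6,-26,5.5,0.25],[4,37.3,-29.7,7,0.285],[4,42,-33.5,8.5,0.285],[4,46.6,-37.2,10,0.285]]]'

```text
time_s: 3.78
ee_pos: [0.5824, -0.2155, 0.1409]
ee_rot: [-3.14, 0.001, -0.07]
wrist_force: [1.2, -0.1, -0.1]
gripper_width: 0.0398
grasp_force: 0.0
```

Run:
```python
from h import *
go((.58,-.2166,.07),(0,-1,0))
I=[crop(cams.read_camera(n),c,50,4) for n,c in(("top",(432,262)),("scene",(220,310)))]
cv2.imwrite("pics/c2.png",np.hstack(I))
go((.58,-.2166,.07),(0,-1,0))
```

```text
t=3.77 shift cm [-0.56  0.12  7.07] |7.1| turn -0.001 (rest -0.001) j7 -0.63 tip dir [ 0.045  0.001 -0.999] ydir [-0.001 -1.    -0.001] F [ 1.2 -0.1 -0.1] w 0.0398 ee [ 0.5824 -0.2155  0.1409] q [-0.12  0.79  0.79  1.68 -0.7   0.93 -0.63]
t=3.88 shift cm [-0.91  1.08  6.74] |6.9| turn 0.014 (rest -0.010) j7 -0.62 tip dir [ 0.043  0.01  -0.999] ydir [ 0.015 -1.    -0.01 ] F [ 0.8  1.  -0.5] w 0.0400 ee [ 0.586  -0.2064  0.1379] q [-0.12  0.79  0.78  1.68 -0.71  0.94 -0.62]
```

View pics/c2.png

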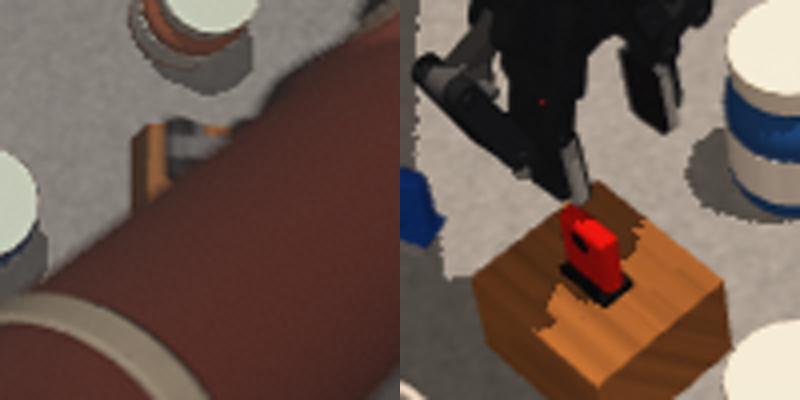

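The fingers straddle the key and still need about 1 cm of correction. The arm lags its command, so readings have to be taken settled.

>>> servo_tool --deltas '[[[4,-0.5,1.0,0,0.01],[4,-0.9,1.1,2,0.014],[4,-0.9,1.1,3,0.014],[4,-0.9,1.1,3,0.014]]]'

```text
time_s: 4.38
ee_pos: [0.5721, -0.23, 0.1105]
ee_rot: [-3.14, 0.029, -0.067]
wrist_force: [0.1, 0.3, 1.0]
gripper_width: 0.0399
grasp_force: 0.0
```

Run:
```python
from h import *
go((.58,-.2166,.07),(0,-1,0))
I=crop(cams.read_camera("scene"),(220,310),50,4)
cv2.imwrite("pics/c3.png",I)
```

```text
t=4.38 shift cm [ 0.59 -1.35  4.08] |4.3| turn -0.018 (rest -0.001) j7 -0.58 tip dir [ 0.043  0.001 -0.999] ydir [-0.018 -1.    -0.002] F [0.1 0.3 1. ] w 0.0399 ee [ 0.5721 -0.23    0.1105] q [-0.08  0.82  0.76  1.72 -0.74  0.88 -0.58]
```

View pics/c3.png

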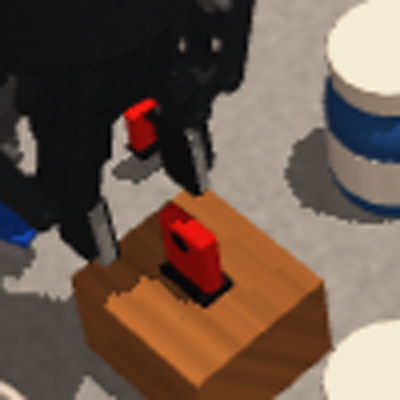

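The fingers sit about 1.3 cm off towards −y, as the settled reading says. Correcting, descending and gripping.

>>> servo_tool --deltas '[[[4,0.6,-1.35,0,-0.018],[4,0.6,-1.35,1,-0.018],[4,0.6,-1.35,3,-0.018],[4,0.6,-1.35,4.1,-0.018],[4,0.6,-1.35,4.1,-0.018],[0,0.6,-1.35,4.1,-0.018],[0,0.6,-1.35,4.1,-0.018],[0,0.6,-1.35,4.1,-0.018]]]' --force 60

```text
time_s: 5.42
ee_pos: [0.5814, -0.2157, 0.0707]
ee_rot: [3.141, 0.003, 0.07]
wrist_force: [-0.0, -0.6, 1.3]
gripper_width: 0.0094
grasp_force: 59.9
```

Run:
```python
from h import *
go((.58,-.2166,.07),(0,-1,0))
```

```text
t=5.42 shift cm [-0.14  0.09  0.07] |0.2| turn 0.002 (rest -0.000) j7 -0.55 tip dir [ 0.045  0.    -0.999] ydir [ 0.002 -1.     0.   ] F [-0.  -0.6  1.3] w 0.0094 ee [ 0.5814 -0.2157  0.0707] q [-0.08  0.87  0.71  1.73 -0.79  0.81 -0.55]
```

>>> servo_tool --deltas '[[[0,0.1,0,-2,0],[0,0.2,0,-4,0],[0,0.4,0,-9,0],[0,0.6,0,-15,0],[0,0,-5,-18,0],[0,0,-10,-21,0],[0,0,-15,-25,0],[0,0,-20,-30,0],[0,0,-25,-34,0],[0,0,-30,-38,0]]]'

```text
time_s: 6.68
ee_pos: [0.5632, 0.0752, 0.4452]
ee_rot: [-3.139, -0.001, -0.072]
wrist_force: [1.2, 0.1, -1.5]
gripper_width: 0.0094
grasp_force: 59.5
```

>>> servo_tool --deltas '[[[0,0,0,-6,0],[0,0,0,-12,0],[0,0,0,-18,0],[0,0,0,-24,0],[0,0,0,-30,0],[0,0,0,-36,0],[0,0,0,-42,0],[0,0,0,-48,0]]]'

```text
time_s: 7.68
ee_pos: [0.4585, 0.0761, 0.7572]
ee_rot: [-3.054, 0.016, -0.456]
wrist_force: [-0.0, 3.6, 1.8]
gripper_width: 0.0089
grasp_force: 59.6
```

Run:
```python
from h import *
go((.58,.1,.5),(-.16,.987,0))
```

```text
t=7.67 shift cm [ 4.08 -1.01 28.23] |28.5| turn -0.172 (rest 0.004) j7 -1.63 tip dir [ 0.292  0.052 -0.955] ydir [-0.002 -0.999 -0.055] F [-0.   3.6  1.8] w 0.0089 ee [0.4585 0.0761 0.7572] q [-0.71  0.2   0.83  0.71 -0.24  1.98 -1.63]
```

Pushing up past the joint-6 limit tilts the tool the right way: 17° at azimuth 10°, with the target at 30° and 9°. I'll continue.

>>> servo_tool --deltas '[[[0,0,0,-6,0],[0,0,0,-12,0],[0,0,0,-18,0],[0,0,0,-24,0]]]'

```text
time_s: 8.18
ee_pos: [0.4017, 0.0639, 0.7909]
ee_rot: [-3.027, 0.018, -0.551]
wrist_force: [-1.4, 0.0, -0.2]
gripper_width: 0.009
grasp_force: 59.6
```

Run:
```python
from h import *
go((.58,.1,.5),(-.16,.987,0))
```

```text
t=8.18 shift cm [ 6.38 -1.67 33.67] |34.3| turn -0.173 (rest 0.005) j7 -1.75 tip dir [ 0.352  0.062 -0.934] ydir [ 0.    -0.998 -0.066] F [-1.4  0.  -0.2] w 0.0090 ee [0.4017 0.0639 0.7909] q [-0.66  0.06  0.52  0.74 -0.05  1.98 -1.75]
```

>>> servo_tool --deltas '[[[0,3.4,0,-5,0],[0,6.8,0,-10,0],[0,10.2,0,-15,0],[0,13.6,0,-20,0],[0,17,0,-25,0],[0,20.4,0,-30,0]]]'

```text
time_s: 8.93
ee_pos: [0.4361, 0.0514, 0.8094]
ee_rot: [-3.003, 0.015, -0.638]
wrist_force: [0.3, -0.1, -0.4]
gripper_width: 0.0091
grasp_force: 59.6
```

Run:
```python
from h import *
go((.58,.1,.5),(-.16,.987,0))
```

```text
t=8.93 shift cm [ 0.49 -2.54 34.37] |34.5| turn -0.171 (rest 0.002) j7 -1.71 tip dir [ 0.406  0.068 -0.911] ydir [ 0.006 -0.997 -0.072] F [ 0.3 -0.1 -0.4] w 0.0091 ee [0.4361 0.0514 0.8094] q [-0.33  0.12  0.24  0.62 -0.06  1.98 -1.71]
```

>>> servo_tool --deltas '[[[0,25,0,-40,0],[0,25,0,-40,0],[0,25,0,-40,0],[0,25,0,-40,0],[0,25,0,-40,0],[0,25,0,-40,0],[0,25,0,-40,0],[0,25,0,-40,0]]]'

```text
time_s: 9.93
ee_pos: [0.4429, 0.0315, 0.8313]
ee_rot: [-2.975, 0.015, -0.729]
wrist_force: [1.3, 0.5, 0.4]
gripper_width: 0.0093
grasp_force: 59.6
```

Run:
```python
from h import *
go((.58,.1,.5),(-.16,.987,0))
```

```text
t=9.93 shift cm [-3.31 -4.11 36.12] |36.5| turn -0.170 (rest -0.001) j7 -1.68 tip dir [ 0.462  0.074 -0.884] ydir [ 0.009 -0.997 -0.078] F [1.3 0.5 0.4] w 0.0093 ee [0.4429 0.0315 0.8313] q [-0.19  0.13  0.14  0.54 -0.07  1.98 -1.68]
```

>>> servo_tool --deltas '[[[0,25,0,-40,0],[0,25,0,-40,0],[0,25,0,-40,0],[0,25,0,-40,0],[0,25,0,-40,0],[0,25,0,-40,0],[0,25,0,-40,0],[0,25,0,-40,0]]]'

```text
time_s: 10.92
ee_pos: [0.4323, 0.0138, 0.8547]
ee_rot: [-2.947, 0.016, -0.819]
wrist_force: [0.1, 0.6, 0.5]
gripper_width: 0.0093
grasp_force: 59.6
```

Run:
```python
from h import *
I={n:cams.read_camera(n) for n in("scene","top")}
go((.58,.1,.5),(-.16,.987,0))
s=arm.sense();print(proj("scene",s["ee_pos"]),proj("top",s["ee_pos"]))
# better lock & button & slot geometry
hsv=cv2.cvtColor(I["top"],cv2.COLOR_RGB2HSV)
for n in I:
  h=cv2.cvtColor(I[n],cv2.COLOR_RGB2HSV)
  for nm,lo,hi in(("red",(0,120,60),(6,255,255)),("green",(50,120,40),(75,255,255))):
    k,_,st,ce=cv2.connectedComponentsWithStats(cv2.inRange(h,lo,hi))
    print(n,nm,[(st[i,4],np.round(ce[i],1).tolist()) for i in range(1,k) if st[i,4]>5])
```

```text
t=11.03 shift cm [-5.89 -5.48 38.56] |39.4| turn -0.170 (rest -0.007) j7 -1.66 tip dir [ 0.516  0.077 -0.853] ydir [ 0.012 -0.996 -0.083] F [-0.4 -0.9 -0.4] w 0.0090 ee [0.4322 0.0137 0.8548] q [-0.09  0.12  0.07  0.5  -0.08  1.98 -1.66]
[[ 199.32419596 -370.53970222]] [[342.0746346  358.70364992]]
scene red [(np.int32(281), [122.4, 34.8]), (np.int32(600), [101.9, 52.7]), (np.int32(200), [119.0, 86.7]), (np.int32(1492), [136.5, 160.7]), (np.int32(18), [420.7, 165.6]), (np.int32(119), [206.4, 289.5])]
scene green [(np.int32(144), [13.6, 8.1]), (np.int32(126), [11.1, 36.8]), (np.int32(103), [24.0, 60.5]), (np.int32(194), [419.8, 184.7]), (np.int32(14), [407.8, 180.1]), (np.int32(144), [372.0, 196.7])]
top red [(np.int32(261), [598.6, 171.6]), (np.int32(196), [615.5, 199.9]), (np.int32(33), [176.4, 233.4]), (np.int32(40), [409.2, 306.4]), (np.int32(2835), [345.4, 365.4])]
top green [(np.int32(25), [204.0, 230.6]), (np.int32(187), [245.7, 244.7])]
```

Run:
```python
from h import *
Rd,_=tri(dict(top=(176.4,233.4),scene=(420.7,165.6)));G,_=tri(dict(top=(204,230.6),scene=(407.8,180.1)));B,_=tri(dict(top=(245.7,244.7),scene=(372,196.7)))
M,e=tri(dict(top=(190.5,250.5),scene=(398,164.3)))
print("red",Rd,_,"green",G,"btn",B,"M",M,e)
for yaw in(np.arctan2(.0176,.110),np.arctan2(Rd[0]-G[0],-(Rd[1]-G[1]))*0+.16):
    c,s=np.cos(yaw),np.sin(yaw);n=np.array([-.5*c,-.5*s,.866]);u=np.array([.866*c,.866*s,.5]);l=np.cross(n,u)
    print("yaw",yaw,"n",n,"btn-M uvn",(B-M)@np.c_[u,l,n])
    for nm,P in(("red",Rd),("green",G)):
        d=(P-M)@np.c_[u,l,n];print(nm,d,np.degrees(np.arctan2(d[1],d[0])))
    for cam,a,b in(("top",(186.25,246.75),(195,255)),("scene",(405,160),(392.5,166.75))):
        X=[]
        for p in(a,b):
            o,r=ray(cam,p);X.append(o+r*((M-o)@n)/(r@n))
        for q,w in((X[0],X[1]),):
            d=(q-w)@np.c_[u,l,n];print(cam,"slot",d,np.degrees(np.arctan2(d[1],d[0])),"mid",(q+w)/2)
```

```text
red [0.6143742 0.3186544 0.1016513] 0.0007331581257928507 green [0.62154848 0.26265493 0.10136873] btn [0.59602589 0.17739656 0.0975828 ] M [0.57966816 0.28586965 0.106093  ] 0.0008190289340899674
yaw 0.1586552621864014 n [-0.49372032 -0.07899525  0.866     ] btn-M uvn [-0.00510848 -0.10969028 -0.00687712]
red [ 0.0319427   0.02688858 -0.02357143] 40.089850440012455
green [ 0.03027449 -0.02953855 -0.02293453] -44.29507109560709
top slot [1.96469282e-02 1.35559097e-02 8.98911700e-17] 34.60474546438901 mid [0.57949246 0.28617362 0.10602056]
scene slot [ 1.87460861e-02  2.29031147e-02 -1.66927571e-16] 50.69984433132301 mid [0.57830302 0.28913916 0.10561295]
yaw 0.16 n [-0.49361364 -0.0796591   0.866     ] btn-M uvn [-0.00523623 -0.10968885 -0.00680336]
red [ 0.03197399  0.02683551 -0.02358949] 40.00646897382569
green [ 0.03024006 -0.0295892  -0.02291465] -44.37672812447138
top slot [1.96658551e-02 1.35305338e-02 8.69215789e-18] 34.528813009197755 mid [0.57949239 0.28617351 0.10602076]
scene slot [ 1.87954219e-02  2.28512061e-02 -9.05166680e-17] 50.56224724549089 mid [0.57830542 0.28913479 0.10561659]
```

Run:
```python
from h import *
yaw=.115;c,s=np.cos(yaw),np.sin(yaw);n=np.array([-.5*c,-.5*s,.866]);u=np.array([.866*c,.866*s,.5]);l=np.cross(n,u)
Rd,G,B,M=map(np.array,([0.6143742,0.3186544,0.1016513],[0.62154848,0.26265493,0.10136873],[0.59602589,0.17739656,0.0975828],[0.57966816,0.28586965,0.106093]))
for P in(Rd,G,B):
    d=(P-M)@np.c_[u,l,n];print(np.round(d*1000,1),np.degrees(np.arctan2(d[1],d[0])))
o=[]
for cam in("top","scene"):
    im=cv2.imread(f"pics/{cam}0.png");k=8;N=400
    v=(np.arange(N)-N/2)/k/1000
    P=M+(-v)[:,None,None]*u+(-v)[None,:,None]*l
    p=proj(cam,P.reshape(-1,3)).reshape(N,N,2).astype(np.float32)
    q=cv2.remap(im,p[...,0],p[...,1],cv2.INTER_CUBIC)
    for i in range(40,N,80): cv2.line(q,(i,0),(i,4),(0,255,255),1);cv2.line(q,(0,i),(4,i),(0,255,255),1)
    o.append(q)
cv2.imwrite("pics/r.png",np.hstack(o))
```

```text
[ 30.9  28.6 -23. ] 42.77650199607196
[ 31.4 -27.9 -23.6] -41.62374547603441
[  -1.  -109.6   -9.3] -90.50271626825094
```

View pics/r.png

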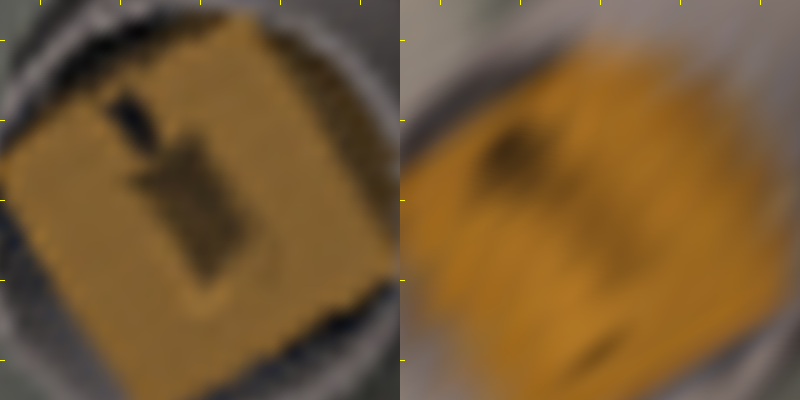

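In the rectified top view the slot is centred 1.2 mm downslope of my estimate, and its mark points about 31.5° left of upslope (lock angle about 0.17). I'll now move to a standoff above the lock.

```bash
cat >> h.py <<'E'
yaw=.115;c_,s_=np.cos(yaw),np.sin(yaw);n=np.array([-.5*c_,-.5*s_,.866]);u=np.array([.866*c_,.866*s_,.5]);l=np.cross(n,u)
M=np.array([.5784,.2861,.1061])
tip_t=np.array([-.0033,0,.0426]);k_t=np.array([.045,0,-.999])
def slot(a=np.radians(31.5)):
    x=np.cos(a)*u+np.sin(a)*l;return x,np.cross(n,x)
def state(h,a=np.radians(31.5),off=0):
    x,y=slot(a);s=arm.sense();R=Rot.from_rotvec(s["ee_rot"]).as_matrix()
    v=R.T@(-y);turn=np.arctan2(-v[0],v[1]);R2=R@Rot.from_rotvec([0,0,turn]).as_matrix()
    P=M+n*h+off-R2@tip_t;print("TCP goal",np.round(P,4));go(P,-y)
    print("key axis err deg",np.degrees(np.arccos((R2@k_t)@n)),"in slot xyz",np.round((R2@k_t)@np.c_[x,y,n],3))
    tip=s["ee_pos"]+R@tip_t;print("tip-M in slot xyz mm",np.round((tip-M)@np.c_[x,y,n]*1000,1));return tip
E
python3 -c "
from h import *
state(.05)"
```

```text
TCP goal [0.5338 0.2819 0.1872]
t=11.03 shift cm [-26.55 -21.08  64.26] |72.7| turn -0.681 (rest -0.002) j7 -1.66 tip dir [ 0.516  0.077 -0.853] ydir [ 0.012 -0.996 -0.083] F [-0.4 -0.9 -0.4] w 0.0090 ee [0.4322 0.0137 0.8548] q [-0.09  0.12  0.07  0.5  -0.08  1.98 -1.66]
key axis err deg 0.8924171391869358 in slot xyz [ 0.015 -0.002  1.   ]
tip-M in slot xyz mm [  55. -330.  694.]
```

>>> servo_tool --deltas '[[[0,-2.6,-2.1,5.5,-0.05],[0,-5.2,-4.2,11,-0.12],[0,-7.8,-6.3,16.5,-0.2],[0,-10.6,-8.4,22,-0.3],[0,-13.3,-10.5,27.5,-0.4],[0,-16,-12.6,33,-0.5],[0,-18.8,-14.8,38.5,-0.6],[0,-21.5,-17,44,-0.68],[0,-24,-19,49.5,-0.68],[0,-26.5,-21.1,55,-0.68]]]'

```text
time_s: 12.28
ee_pos: [0.4828, 0.2607, 0.2984]
ee_rot: [2.77, 0.961, 0.811]
wrist_force: [1.7, -0.3, -0.3]
gripper_width: 0.0092
grasp_force: 59.6
```

```bash
python3 -c "
from h import *
state(.05)"
```

```text
TCP goal [0.5338 0.2819 0.1872]
t=12.28 shift cm [-0.4  -1.77 12.28] |12.4| turn -0.002 (rest -0.002) j7 -2.18 tip dir [ 0.516  0.078 -0.853] ydir [ 0.548 -0.796  0.259] F [ 1.7 -0.3 -0.3] w 0.0092 ee [0.4828 0.2607 0.2984] q [-0.53  0.23 -0.19  2.05  0.72  0.49 -2.18]
key axis err deg 0.873304220671286 in slot xyz [ 0.014 -0.002  1.   ]
tip-M in slot xyz mm [  0.2 -18.  172.8]
```

>>> servo_tool --deltas '[[[0,0,0,3,0],[0,0,0,6,0],[0,0,0,9,0],[0,0,0,9,0],[0,0,0,9,0]]]'

```text
time_s: 12.9
ee_pos: [0.5288, 0.2676, 0.2239]
ee_rot: [2.769, 0.963, 0.812]
wrist_force: [-0.2, -0.7, -0.4]
gripper_width: 0.0094
grasp_force: 59.6
```

Run:
```python
from h import *
im={n_:cams.read_camera(n_) for n_ in("scene","top")}
tip=state(.05)
s=arm.sense();R=Rot.from_rotvec(s["ee_rot"]).as_matrix();K=R@np.c_[[.999,0,.045],[0,-1,0],k_t]
o=[]
for n_,c in(("scene",(395,150)),("top",(195,245))):
    k=8;r=25 if 0 else 24
    q=crop(im[n_],c,r,k);
    for X,col in((tip,(0,255,255)),(M,(255,0,255)),*((tip+K@np.array(v)/1000,(255,255,0)) for v in((14,0,26),(-14,0,26),(14,0,60),(-14,0,60)))):
        p=(proj(n_,X)[0]-np.array(c)+r)*k
        cv2.circle(q,tuple(int(v) for v in p),4,col,1)
    o.append(q)
cv2.imwrite("pics/s1.png",np.hstack(o))
```

```text
TCP goal [0.5337 0.2819 0.1872]
t=13.00 shift cm [-0.53 -1.84  3.54] |4.0| turn -0.001 (rest -0.002) j7 -2.39 tip dir [ 0.517  0.079 -0.852] ydir [ 0.548 -0.795  0.259] F [ 0.5  0.9 -0.5] w 0.0089 ee [0.529  0.2676 0.2246] q [-0.6   0.4  -0.04  2.06  0.95  0.32 -2.39]
key axis err deg 0.776118445221796 in slot xyz [ 0.013 -0.002  1.   ]
tip-M in slot xyz mm [  4.2 -18.5  85.5]
```

View pics/s1.png

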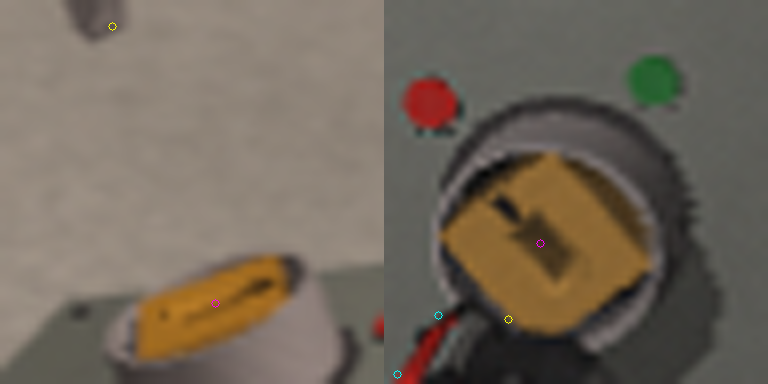

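The magenta mouth marker matches the slot in both views. In the scene view the blade tip at (95,38) sits about 4–5 mm from its prediction, mostly along tool x. I'll move closer and measure the key in the grip.

>>> servo_tool --deltas '[[[0,0,-1.0,1.5,0],[0,0,-1.84,3.5,0],[0,0,-1.84,5.2,0],[0,0,-1.84,5.2,0],[0,0,-1.84,5.2,0],[0,0,-1.84,5.2,0]]]'

```text
time_s: 13.75
ee_pos: [0.5459, 0.2858, 0.1752]
ee_rot: [2.769, 0.961, 0.813]
wrist_force: [0.8, 1.2, 0.8]
gripper_width: 0.009
grasp_force: 59.6
```

Run:
```python
from h import *
im={n_:cams.read_camera(n_) for n_ in("scene","top")}
tip=state(.03)
s=arm.sense();R=Rot.from_rotvec(s["ee_rot"]).as_matrix();K=R@np.c_[[.999,0,.045],[0,-1,0],k_t]
o=[]
for n_,c in(("scene",(395,150)),("top",(190,250))):
    k=8;r=24
    q=crop(im[n_],c,r,k);
    for X,col in((tip,(0,255,255)),(M,(255,0,255)),*((tip+K@np.array(v)/1000,(255,255,0)) for v in((14,8,22),(14,-8,22),(-14,8,22),(-14,-8,22),(14,0,60),(-14,0,60)))):
        p=(proj(n_,X)[0]-np.array(c)+r)*k
        cv2.circle(q,tuple(int(v) for v in p),3,col,1)
    o.append(q)
cv2.imwrite("pics/s2.png",np.hstack(o))
```

```text
TCP goal [0.5437 0.283  0.1699]
t=13.85 shift cm [-0.54 -0.03  0.28] |0.6| turn -0.001 (rest -0.002) j7 -2.60 tip dir [ 0.516  0.078 -0.853] ydir [ 0.547 -0.796  0.259] F [-0.9  0.1 -0.4] w 0.0090 ee [0.5459 0.2858 0.1749] q [-0.73  0.51  0.13  2.05  1.12  0.2  -2.6 ]
key axis err deg 0.8324004060713838 in slot xyz [ 0.014 -0.002  1.   ]
tip-M in slot xyz mm [ 5.3 -0.3 33. ]
```

View pics/s2.png

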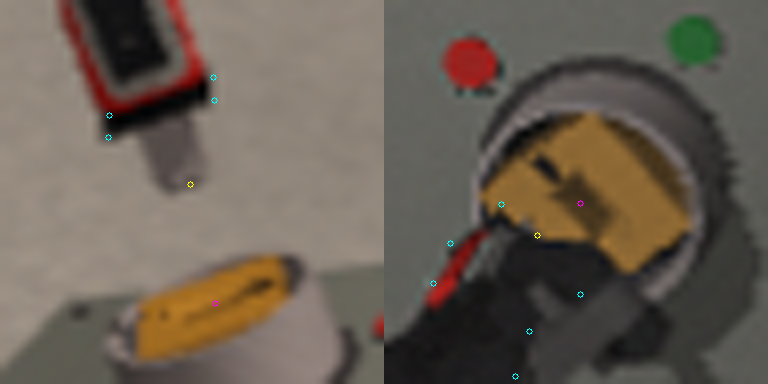

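The collar corners match the prediction within about 1 mm. The tip is about 3 mm off along x in tool terms. Correcting x, then inserting with a softer grip.

>>> servo_tool --deltas '[[[0,-0.4,0,0.8,0],[0,-0.4,0,1.8,0],[0,-0.45,0,2.6,0],[0,-0.5,0,3.2,0],[0,-0.5,0,3.6,0],[0,-0.5,0,4.0,0],[0,-0.5,0,4.0,0]]]' --force 40

```text
time_s: 14.72
ee_pos: [0.5629, 0.2855, 0.1371]
ee_rot: [2.769, 0.962, 0.809]
wrist_force: [-0.8, -0.2, -1.2]
gripper_width: 0.0091
grasp_force: 59.6
```

```bash
python3 -c "
from h import *
state(-.022)"
```

```text
TCP goal [0.5696 0.2861 0.1249]
t=14.72 shift cm [-0.07 -0.    1.39] |1.4| turn -0.000 (rest -0.002) j7 -2.77 tip dir [ 0.515  0.076 -0.854] ydir [ 0.548 -0.795  0.26 ] F [-0.8 -0.2 -1.2] w 0.0091 ee [0.5629 0.2855 0.1371] q [-0.85  0.61  0.36  2.05  1.27  0.03 -2.77]
key axis err deg 0.9659130638795405 in slot xyz [ 0.016 -0.002  1.   ]
tip-M in slot xyz mm [ 0.3 -0.  -8.1]
```

The tip is about 8 mm into the slot with no contact force. Pushing home.

>>> servo_tool --deltas '[[[0,0,0,0.4,0],[0,0,0,0.8,0],[0,0,0,1.1,0],[0,0,0,1.4,0],[0,0,0,1.5,0],[0,0,0,1.5,0]]]'

```text
time_s: 15.48
ee_pos: [0.5696, 0.2859, 0.1262]
ee_rot: [2.771, 0.96, 0.799]
wrist_force: [-12.4, -4.4, 8.0]
gripper_width: 0.009
grasp_force: 61.9
```

```bash
python3 -c "
from h import *
state(-.022)"
```

```text
TCP goal [0.5698 0.2863 0.125 ]
t=15.47 shift cm [-0.02 -0.05  0.12] |0.1| turn -0.001 (rest -0.002) j7 -2.84 tip dir [ 0.51   0.072 -0.857] ydir [ 0.547 -0.796  0.259] F [-12.4  -4.4   8. ] w 0.0090 ee [0.5696 0.2859 0.1262] q [-0.85  0.64  0.37  2.04  1.33  0.02 -2.84]
key axis err deg 1.341477983226716 in slot xyz [ 0.023 -0.002  1.   ]
tip-M in slot xyz mm [  0.2  -0.5 -20.8]
```

>>> servo_tool --deltas '[[[0,0,0,0.25,0.02],[0,0,0,0.5,0.03],[0,0,0,0.5,0.03]]]'

```text
time_s: 15.85
ee_pos: [0.57, 0.286, 0.1259]
ee_rot: [2.793, 0.919, 0.802]
wrist_force: [-35.8, -9.7, 38.7]
gripper_width: 0.0093
grasp_force: 67.9
```

```bash
python3 -c "
from h import *
state(-.022)"
```

```text
TCP goal [0.5698 0.2863 0.125 ]
t=15.85 shift cm [-0.03 -0.05  0.06] |0.1| turn -0.032 (rest -0.003) j7 -2.84 tip dir [ 0.51   0.073 -0.857] ydir [ 0.527 -0.814  0.244] F [-35.8  -9.7  38.7] w 0.0093 ee [0.57   0.286  0.1259] q [-0.85  0.64  0.37  2.04  1.3   0.02 -2.84]
key axis err deg 1.3742772651975845 in slot xyz [ 0.023 -0.003  1.   ]
tip-M in slot xyz mm [  0.3  -0.5 -21.4]
```

Seated: 52 N along the axis with no further travel at the full 22 mm. Easing the push and turning clockwise.

>>> servo_tool --deltas '[[[0,0,0,-0.3,0.05],[0,0,0.03,-0.3,0.2],[0,-0.01,0.06,-0.3,0.35],[0,-0.02,0.1,-0.3,0.5],[0,-0.04,0.13,-0.3,0.65],[0,-0.06,0.15,-0.3,0.8],[0,-0.08,0.17,-0.3,0.95],[0,-0.08,0.17,-0.3,0.95]]]'

```text
time_s: 16.85
ee_pos: [0.5705, 0.2831, 0.1265]
ee_rot: [-2.859, 0.457, -0.757]
wrist_force: [-16.9, -6.8, 14.6]
gripper_width: 0.0089
grasp_force: 62.9
```

```bash
python3 -c "
from h import *
state(-.022,np.radians(-40))
print(arm.sense()['moment'])"
```

```text
TCP goal [0.5703 0.2827 0.125 ]
t=16.85 shift cm [-0.07  0.07  0.11] |0.2| turn 0.264 (rest -0.011) j7 -2.84 tip dir [ 0.504  0.065 -0.862] ydir [-0.253 -0.943 -0.219] F [-16.9  -6.8  14.6] w 0.0089 ee [0.5705 0.2831 0.1265] q [-0.86  0.64  0.38  2.03  0.35  0.02 -2.84]
key axis err deg 2.521408616174446 in slot xyz [ 0.042 -0.011  0.999]
tip-M in slot xyz mm [  0.6  -0.  -20.9]
[-1.27280718  1.94610131 -0.58088035]
```

>>> servo_tool --deltas '[[[0,0,0,0.05,0.12],[0,0,0,0.05,0.22],[0,-0.03,0,0.1,0.3],[0,-0.03,0,0.1,0.36],[0,-0.03,0,0.1,0.36]]]'

```text
time_s: 17.48
ee_pos: [0.5702, 0.2821, 0.1261]
ee_rot: [-2.664, 0.938, -0.684]
wrist_force: [-20.8, -9.3, 21.1]
gripper_width: 0.009
grasp_force: 64.0
```

```bash
python3 -c "
from h import *
state(-.022,np.radians(-40))
s=arm.sense();print(s['moment'],s['moment']@n)"
```

```text
TCP goal [0.5704 0.2828 0.1251]
t=17.48 shift cm [-0.07 -0.03  0.11] |0.1| turn -0.096 (rest -0.008) j7 -2.84 tip dir [ 0.501  0.064 -0.863] ydir [-0.529 -0.767 -0.364] F [-20.8  -9.3  21.1] w 0.0090 ee [0.5702 0.2821 0.1261] q [-0.86  0.64  0.39  2.03 -0.01  0.02 -2.84]
key axis err deg 2.610980003197842 in slot xyz [ 0.045 -0.008  0.999]
tip-M in slot xyz mm [  0.7  -0.  -20.9]
[-1.87420286  1.93851411 -0.85884811] 0.07593017146743257
```

No stop torque yet, because the slot's slack means the key leads the barrel. Turning further.

>>> servo_tool --deltas '[[[0,0,0,0.05,0.1],[0,0,0,0.05,0.2],[0,0,0,0.05,0.3],[0,0,0,0.05,0.3]]]'

```text
time_s: 17.98
ee_pos: [0.5689, 0.2815, 0.1253]
ee_rot: [-2.451, 1.298, -0.609]
wrist_force: [-24.5, -12.3, 26.3]
gripper_width: 0.0089
grasp_force: 65.9
```

Run:
```python
from h import *
state(-.022,np.radians(-40))
s=arm.sense();print(s['moment'],s['moment']@n)
I=[crop(cams.read_camera(n_),c,24,8) for n_,c in(("scene",(395,160)),("top",(190,250)))]
cv2.imwrite("pics/t1.png",np.hstack(I))
```

```text
TCP goal [0.5705 0.2827 0.1251]
t=17.98 shift cm [-0.03 -0.18  0.1 ] |0.2| turn -0.393 (rest -0.007) j7 -2.84 tip dir [ 0.498  0.065 -0.865] ydir [-0.707 -0.547 -0.448] F [-24.5 -12.3  26.3] w 0.0089 ee [0.5689 0.2815 0.1253] q [-0.86  0.65  0.4   2.03 -0.3   0.03 -2.84]
key axis err deg 2.7847742769377697 in slot xyz [ 0.048 -0.007  0.999]
tip-M in slot xyz mm [ -0.1  -0.5 -21. ]
[-2.76859207  2.2883807  -0.55880292] 0.759937082037148
```

View pics/t1.png

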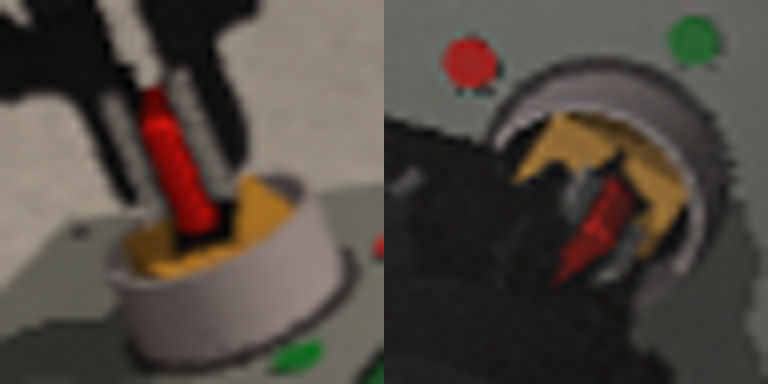

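Run:
```python
from h import *
def pl(p,h=0):
    o,r=ray("top",p);Q=M+n*h;X=o+r*((Q-o)@n)/(r@n);return np.array([(X-M)@u,(X-M)@l])*1000
def ang(a,b): d=pl(b)-pl(a);return np.degrees(np.arctan2(-d[1],d[0])),pl(a),pl(b)   # from up, cw positive
f=lambda x,y:(166+x/8,226+y/8)
print("now",ang(f(171,115),f(306,185)))
g=lambda x,y:(166+x/8,226+y/8)
print("before (s2)",ang(g(96,195),g(209,112)))
print("right edge now",ang(f(306,185),f(258,258)))
```

```text
now (np.float64(125.20474467118778), array([23.72909678,  2.41311069]), array([  2.39193847, -27.82892231]))
before (s2) (np.float64(58.88062743660562), array([ 4.49809866, 24.66730999]), array([23.65736196, -7.06909747]))
right edge now (np.float64(-140.4140604164447), array([  2.39193847, -27.82892231]), array([-15.88577976, -12.71583231]))
```

>>> servo_tool --deltas '[[[0,0,-0.1,0.05,0.08],[0,0,-0.1,0.05,0.16],[0,0,-0.1,0.05,0.16]]]'

```text
time_s: 18.45
ee_pos: [0.5683, 0.2819, 0.1249]
ee_rot: [-2.323, 1.473, -0.565]
wrist_force: [-28.9, -14.0, 31.8]
gripper_width: 0.0088
grasp_force: 72.8
```

Run:
```python
from h import *
state(-.022,np.radians(-40))
s=arm.sense();print(s['moment'],s['moment']@n)
```

```text
TCP goal [0.5707 0.2827 0.1252]
t=18.45 shift cm [ 0.02 -0.23  0.09] |0.2| turn -0.549 (rest -0.006) j7 -2.84 tip dir [ 0.495  0.066 -0.866] ydir [-0.778 -0.41  -0.476] F [-28.9 -14.   31.8] w 0.0088 ee [0.5683 0.2819 0.1249] q [-0.87  0.65  0.4   2.03 -0.46  0.03 -2.84]
key axis err deg 2.942272513298684 in slot xyz [ 0.051 -0.006  0.999]
tip-M in slot xyz mm [ -0.9  -0.1 -21.1]
[-3.30381277  2.79635757 -0.26458253] 1.2514303310776271
```

Torque climbs (0.08 → 0.76 → 1.25 N·m) and the grip is now slipping round the bow, so the lock is at its stop. Releasing and backing out.

>>> servo_tool --deltas '[[[0,0,0,-0.15,0],[3.5,0,0,-0.15,0],[3.5,0,0,-0.15,0],[3.5,0,0,-1,0],[3.5,0,0,-4,0],[3.5,0,0,-9,0],[3.5,0,0,-14,0],[3.5,0,0,-18,0],[0,0,0,-18,0]]]'

```text
time_s: 19.58
ee_pos: [0.4841, 0.2789, 0.2835]
ee_rot: [-2.303, 1.456, -0.575]
wrist_force: [0.0, 0.0, 0.2]
gripper_width: 0.018
grasp_force: 0.0
```

Run:
```python
from h import *
go(M)
I=[crop(cams.read_camera(n_),c,24,8) for n_,c in(("scene",(395,160)),("top",(190,250)))]
cv2.imwrite("pics/t2.png",np.hstack(I))
```

```text
t=19.57 shift cm [ 0.37  1.32 20.06] |20.1| tip dir [ 0.513  0.08  -0.854] ydir [-0.765 -0.408 -0.498] F [0.  0.  0.2] w 0.0180 ee [0.4841 0.2789 0.2835] q [-1.46  0.42  1.06  2.06 -0.47  0.37 -2.84]
```

View pics/t2.png

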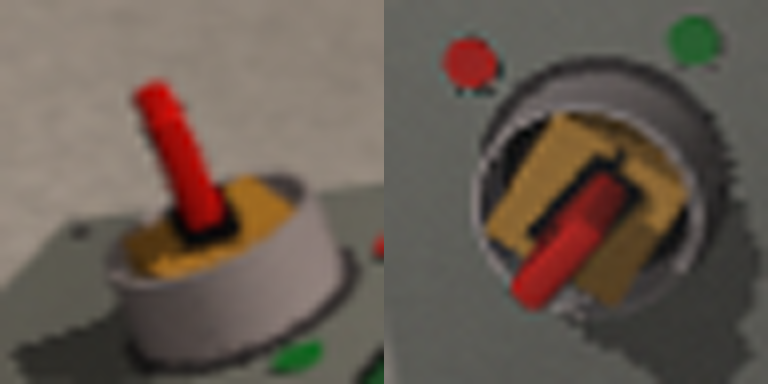

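Key seated with its collar flat on the barrel, and the mark at top-crop (620,150) faces the green dot. Checking the angle numerically.

Run:
```python
from h import *
def pl(p,h=0):
    o,r=ray("top",p);Q=M+n*h;X=o+r*((Q-o)@n)/(r@n);return np.array([(X-M)@u,(X-M)@l])*1000
f=lambda x,y:(166+x/8,226+y/8)
def A(a,b): d=pl(b)-pl(a);return np.degrees(np.arctan2(-d[1],d[0]))
L,T,R_,B_=f(101,225),f(176,112),f(306,185),f(236,305)
print("now  L-T",A(L,T),"B-R",A(B_,R_),"T-R-90",A(T,R_)-90,"L-B-90",A(L,B_)-90,"mark",A(f(205,213),f(236,155)))
L,T,R_=g=f(96,195),f(209,112),f(308,222)
print("before L-T-90",A(L,T)-90,"T-R",A(T,R_)-180)
# button
B=np.array([.59602589,.17739656,.0975828]);Bm=M-.110*l-.004*n
print("btn meas",B,"model",Bm,proj("top",Bm),proj("scene",Bm))
go(Bm+.03*n)
```

```text
now  L-T 40.44875849337918 B-R 36.804845854573486 T-R-90 37.30700741242481 L-B-90 39.226983606301275 mark 35.192773965162154
before L-T-90 -31.11937256339438 T-R -32.317159444299136
btn meas [0.59602589 0.17739656 0.0975828 ] model [0.59300837 0.17706088 0.102636  ] [[245.63302045 246.03633654]] [[371.22967919 194.08434484]]
t=19.68 shift cm [10.61  4.42 17.06] |20.6| tip dir [ 0.51   0.075 -0.857] ydir [-0.769 -0.407 -0.493] F [-0.1 -1.1 -0. ] w 0.0029 ee [0.4841 0.2771 0.2807] q [-1.45  0.42  1.05  2.07 -0.47  0.37 -2.84]
```

Barrel stands at about 38–40° right, at the stop, and has not moved since the torque started rising. Now the start button.

>>> servo_tool --deltas '[[[0,4,1.6,3,0],[0,8,3.2,5,0],[0,10.6,4.4,8,0],[0,10.6,4.4,12,0],[0,10.6,4.4,15,0],[0,10.6,4.4,15.9,0],[0,10.6,4.4,15.9,0],[0,10.6,4.4,15.9,0]]]'

```text
time_s: 20.68
ee_pos: [0.5779, 0.1748, 0.1496]
ee_rot: [-2.322, 1.481, -0.559]
wrist_force: [-0.2, 1.0, 0.5]
gripper_width: 0.0003
grasp_force: 0.0
```

Run:
```python
from h import *
B=np.array([.5945,.1772,.100])
s=arm.sense();R=Rot.from_rotvec(s["ee_rot"]).as_matrix();t=s["ee_pos"]+.011*R[:,2]
print("tips rel button u,l,n mm",(t-B)@np.c_[u,l,n]*1000);go(B)
print("-n in tool",R.T@-n)
I=[crop(cams.read_camera(n_),c,24,8) for n_,c in(("scene",(375,185)),("top",(240,250)))]
cv2.imwrite("pics/b1.png",np.hstack(I))
```

```text
tips rel button u,l,n mm [10.18382464 -0.39407409 40.32433719]
t=20.68 shift cm [-0.32  0.94  5.14] |5.2| tip dir [ 0.491  0.065 -0.869] ydir [-0.782 -0.406 -0.473] F [-0.2  1.   0.5] w 0.0003 ee [0.5779 0.1748 0.1496] q [-0.58  0.54  0.27  2.11 -1.36  0.01 -1.73]
-n in tool [ 0.00953326 -0.00255822  0.99992928]
```

View pics/b1.png

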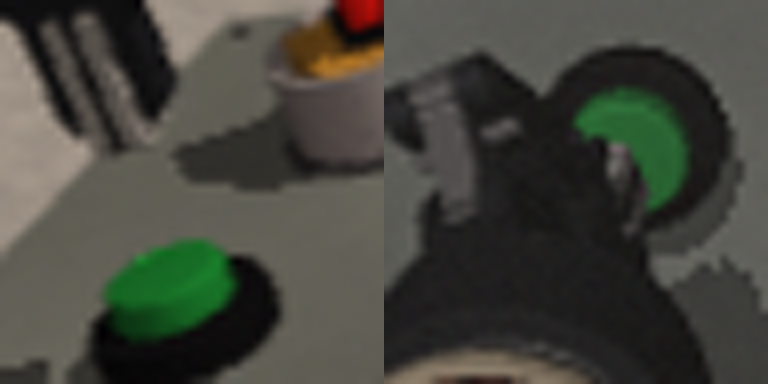

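The tips are above the button but about 10 mm upslope, with joint 5 at its limit. I'll turn the wrist back for room, centre and descend.

>>> servo_tool --deltas '[[[0,-0.1,0.3,0.5,-0.15],[0,-0.2,0.6,1,-0.3],[0,-0.3,0.94,1.5,-0.45],[0,-0.3,0.94,2.5,-0.6],[0,-0.3,0.94,3,-0.6],[0,-0.3,0.94,3,-0.6]]]'

```text
time_s: 21.52
ee_pos: [0.59, 0.1796, 0.1291]
ee_rot: [-2.77, 0.761, -0.678]
wrist_force: [-1.0, 1.5, -0.3]
gripper_width: -0.0001
grasp_force: 0.0
```

```bash
cat >> h.py <<'E'
def btn():
    B=np.array([.5945,.1772,.100])
    s=arm.sense();R=Rot.from_rotvec(s["ee_rot"]).as_matrix();t=s["ee_pos"]+.011*R[:,2]
    print("tips rel button u,l,n mm",(t-B)@np.c_[u,l,n]*1000,"Fn",s["wrist_force"]@n);go(B);print("-n in tool",R.T@-n)
E
python3 -c "
from h import *
btn()"
```

```text
tips rel button u,l,n mm [10.66463506  2.97456937 16.34489797] Fn 0.11978330777120416
t=21.52 shift cm [-0.63  0.87  2.76] |3.0| tip dir [ 0.476  0.06  -0.877] ydir [-0.436 -0.85  -0.295] F [-1.   1.5 -0.3] w -0.0001 ee [0.59   0.1796 0.1291] q [-0.56  0.59  0.25  2.07 -1.36  0.01 -1.14]
-n in tool [ 0.02111153 -0.01020666  0.99970302]
```

>>> servo_tool --deltas '[[[0,-0.3,0.4,0.5,0],[0,-0.6,0.8,1.0,0],[0,-0.6,0.8,1.3,0],[0,-0.6,0.8,1.6,0],[0,-0.6,0.8,1.6,0]]]'

```text
time_s: 22.15
ee_pos: [0.594, 0.1789, 0.117]
ee_rot: [-2.782, 0.763, -0.664]
wrist_force: [-0.5, -0.4, 0.3]
gripper_width: -0.0
grasp_force: 0.0
```

```bash
python3 -c "
from h import *
btn()"
```

```text
tips rel button u,l,n mm [7.85580807 1.76212763 3.86307533] Fn 0.5005040248190968
t=22.15 shift cm [-0.51  0.61  1.51] |1.7| tip dir [ 0.465  0.055 -0.884] ydir [-0.44  -0.852 -0.285] F [-0.5 -0.4  0.3] w -0.0000 ee [0.594  0.1789 0.117 ] q [-0.55  0.62  0.24  2.06 -1.36  0.01 -1.13]
-n in tool [ 0.02991165 -0.02094741  0.99931101]
```

>>> servo_tool --deltas '[[[0,-0.3,0.4,0.4,0],[0,-0.4,0.5,0.8,0],[0,-0.4,0.5,1.1,0],[0,-0.4,0.5,1.1,0]]]'

```text
time_s: 22.65
ee_pos: [0.5963, 0.1788, 0.1106]
ee_rot: [-2.786, 0.765, -0.656]
wrist_force: [-8.1, -0.8, 14.7]
gripper_width: -0.0001
grasp_force: 8.3
```

```bash
python3 -c "
from h import *
btn()"
```

```text
tips rel button u,l,n mm [ 6.53392763  1.38762478 -2.83661121] Fn 16.804658632762298
t=22.65 shift cm [-0.45  0.51  0.84] |1.1| tip dir [ 0.459  0.054 -0.887] ydir [-0.443 -0.852 -0.28 ] F [-8.1 -0.8 14.7] w -0.0001 ee [0.5963 0.1788 0.1106] q [-0.54  0.63  0.23  2.05 -1.36  0.01 -1.13]
-n in tool [ 0.03485496 -0.02584161  0.99903621]
```

>>> servo_tool --deltas '[[[0,0,0,0.3,0],[0,0,0,0.5,0],[0,0,0,0.5,0]]]'

```text
time_s: 23.02
ee_pos: [0.5968, 0.1789, 0.11]
ee_rot: [-2.785, 0.766, -0.653]
wrist_force: [-29.8, -4.0, 43.0]
gripper_width: 0.0001
grasp_force: 26.1
```

```bash
python3 -c "
from h import *
btn()"
```

```text
tips rel button u,l,n mm [ 6.68034398  1.45635518 -3.62484047] Fn 52.25561416335857
t=23.02 shift cm [-0.46  0.53  0.77] |1.0| tip dir [ 0.458  0.055 -0.887] ydir [-0.443 -0.851 -0.281] F [-29.8  -4.   43. ] w 0.0001 ee [0.5968 0.1789 0.11  ] q [-0.54  0.63  0.23  2.05 -1.36  0.02 -1.13]
-n in tool [ 0.03647215 -0.02513009  0.99899663]
```

Hard stop at 52 N, at the full 6 mm of travel. Backing off.

>>> servo_tool --deltas '[[[0,0,0,-1.5,0],[0,0,0,-4,0],[0,0,0,-9,0],[0,0,0,-14,0],[0,0,0,-20,0],[0,0,0,-25,0],[0,0,0,-25,0],[0,0,0,-25,0]]]'

```text
time_s: 24.02
ee_pos: [0.4849, 0.1661, 0.3268]
ee_rot: [-2.79, 0.767, -0.651]
wrist_force: [0.8, -0.0, -0.0]
gripper_width: 0.0002
grasp_force: 0.0
```

Run:
```python
from h import *
im={n_:cams.read_camera(n_) for n_ in("scene","top")}
I=[crop(im["scene"],(395,170),48,4),crop(im["top"],(215,245),48,4)]
cv2.imwrite("pics/e1.png",np.hstack(I))
f=cv2.imread("pics/scene0.png")[:,:,::-1]
for l_,(c,r) in dict(blue=(269,286),redj=(269,366),cup=(160,380)).items():
    print(l_,np.abs(im["scene"][r-25:r+25,c-25:c+25].astype(int)-f[r-25:r+25,c-25:c+25]).mean())
go(M)
```

```text
blue 2.4484
redj 2.4461333333333335
cup 2.4133333333333336
t=24.12 shift cm [-7.22 -8.41 24.43] |26.8| tip dir [ 0.455  0.049 -0.889] ydir [-0.447 -0.851 -0.275] F [ 0.4 -1.2 -0.3] w 0.0000 ee [0.4854 0.1649 0.3265] q [-1.46  0.32  1.32  2.06 -0.49  0.56 -1.98]
```

View pics/e1.png

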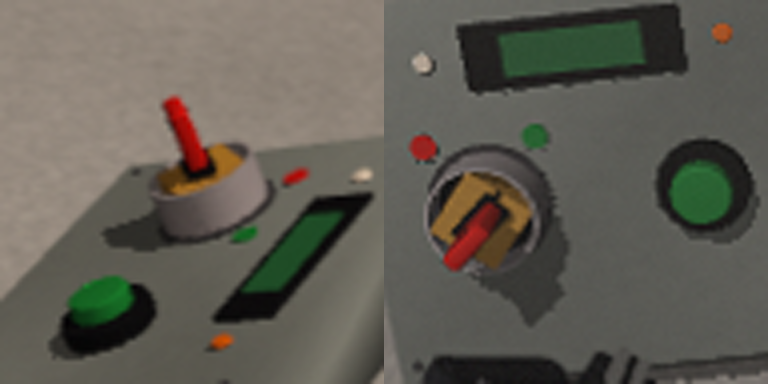

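The key is home and turned to the green dot, the button is back up, and the jars and cup have not moved. Handing in.

```bash
python3 -c "
from plant import order
print(order.hand_in())"
```

```text
the job is handed in; nothing more can be done
None
```

Job handed in at about 24 s: the red key is fully in the lock and turned clockwise to its stop at the green dot, the start button was then pressed to its hard stop and came back up, and the jars and cup were not disturbed. The verdict was not shown.

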